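Turn the availability sign to green

ROBOT

A 7-joint arm with a two-finger parallel gripper is mounted at the origin on the work surface. World frame = base frame: x ahead of the robot, y to its left, z up, the work surface at z = 0. Lengths are in m, angles in rad, forces in N, time in s.
With the tool pointing down it reaches from about 0.4 to 0.85 m from the base axis. Payload 4.5 kg.
Tool frame: the origin (TCP) lies on the centre line of the jaws, within the pads' length; the fingertips stand 8 mm ahead of it and the grasp point (between the pads) lies 11 mm behind it; z points along the fingers, x is the direction in which the jaws open and shut, and the axes are right-handed (so a half turn about z gives the same grasp; the last joint's range is limited). The gripper opens to 88 mm and grips with 3 to 60 N. Pads are 18 mm wide; open, the fingers measure 123 mm over their backs; the gripper's body (75 mm by 187 mm) begins 45 mm behind the grasp point.
Start: joints at [-1.219, 0.689, -0.195, 1.565, 0.157, 0.902, -0.215], TCP at [0.195, 0.594, 0.247] pointing down, gripper open.
Joint ranges: [-3.01, 3.01], [-0.46, 2.08], [-1.47, 1.51], [0.13, 2.56], [-1, 4.14], [0.04, 2.09], [-2.66, 2.66]. Speed limits (rad/s): [2.57, 2.57, 3.14, 3.14, 3.14, 3.14, 3.14].

INTERFACE

Orientations are given as a unit quaternion [x, y, z, w].
In Python, from plant import r gives the robot as it stands.
- The arm moves only by the shell command python3 -m pendant 'ROWS' [FORCE]. ROWS is JSON, a list of rows, each a list of 3 entries, a list of its own where there are three numbers: the turn, a rotation vector about the tool's x, y, z in rad, then the shift along the tool's x, y, z in m, then the opening, from 0 (shut) to 1 (fully open). In form: [[[wx, wy, wz], [tx, ty, tz], claw], ...]. A call has 1 to 10 rows; each row is the pose to reach, as a shift and turn from the pose commanded when the call began, along the tool's axes at that moment; what a row does not reach only later rows make up. A row lasts 1/10 s, in which the tool goes at most 50 mm and 8.59 degrees, less where a joint would pass 70% of its speed; a pose out of reach is approached as far as the arm can. A call with a gripper value outside its range is refused whole. The fingers move at their own pace and stop on an object; FORCE is the grip in N (left out, the last holds). Time passes only in rows, so rows that repeat a pose let the fingers close. It gives the time, the measured TCP pose, the force and the opening at its end, in the units of the state.
- r.get_state(): the state, without advancing time (a new reading comes with each control period).
- r.snapshot(name): name is "scene" or "top" or "wrist"; returns a dict with "image" (420x560x3 uint8, red, green, blue), "mtx" (3x3 intrinsics, pixels), "dist" ([k1, k2, p1, p2, k3] as OpenCV has them; the pictures are not rectified), "R" (3x3) and "t" (3): a world point X has camera coordinates R X + t; the wrist camera has in their place "T_tool_cam" (4x4, takes a point from camera to tool coordinates, whose origin is the TCP and whose axes are the tool frame's). Camera axes: x right, y down, z forward; pixel columns grow to the right and rows downward; lengths in m; the calibration is good to about 2 mm. A picture is of the moment at which its call begins: read the wrist's pose just before it. There is no depth.
- r.finish_job(): hands the job in, once; it reports no verdict.
The state is a dict: "clock": time; "q": joint angles; "qd": joint speeds; "joint_torque": joint torques, N m; "tool_pos": TCP position; "eef_rot": TCP orientation; "contact_force": force on the tool from outside, world axes, zero at the start; "moment": the same for the moment, N m; "opening": opening from 0.0 (shut) to 1.0 (fully open).
Only numpy, scipy, OpenCV 4.12 (cv2) and the standard library are available. Lean on these libraries where they do the work, as an engineer would, in place of code of your own. Each camera call takes 0.05 s, during which the arm holds its last target. There are 200 camera calls.

TASK

The red-and-green desk sign shows its red face to visitors, who come from the far side of the desk, opposite the robot. Lift the sign off its pins, turn it round so that its green face looks to the visitors' side, and seat it fully home on the two pins of the same stand. Leave the blue-and-yellow sign as it is.

Things in the scene. Friction and masses are not known exactly. Their poses are not given: they have to be found in the camera images.
- sign: red-and-green reversible sign, loose, about 220 g: upright plate 126 mm wide, 12 thick, 90 high (green face with white tick, red face with white bar) rising from the middle of a wooden foot 132 wide, 40 deep, 30 high; 120 in all. Pinch the plate's thickness from above. Origin: centre of the foot's underside; z up, +x out of the green face. Starts seated on the stand, green towards the robot.
- green_face (a point): middle of the sign's green face: 6.5 mm along +x and 75 mm above the sign's origin; same axes as the sign. (Sockets in the foot's underside, on its centre line, all 26 mm deep: 25 mm square ones 22 mm either side of the middle, 18 mm square ones 50 mm either side; so the sign fits the pins either way round, centred on the stand.)
- stand: that sign's stand, fixed: grey slab 90 mm deep (x), 150 wide (y), 16 thick. Two tapered upright pins: steel, 16 mm at root, 6 at tip, 22 tall, at y=-22; brass, 9 at root, 4 at tip, 18 tall, at y=+50. Origin: centre of the slab's underside; z up, +x to the visitors' side (away from the robot, up to 10 degrees askew). Sign home: its origin 16 mm straight above this one, 4 mm sideways play.
- other_sign: the blue-and-yellow sign of the same shape and size on another, identical stand to the left or right, loose; not to be disturbed. Origin: centre of its foot's underside; z up, +x out of the blue face
Mind the look-alikes: they are no part of the job. Leave any turquoise look-alike of the sign alone. What is shaped like the stand but orange is not meant.

How it is judged:
By the outcome, as a careful person would: the job done as asked, in the order asked, and still so for the second after the job is handed in, with the robot touching nothing.
It also fails if it takes over 48 s, if anything falls off the work surface, if the arm or the gripper's body presses on something with over 40 N, if the wrist force passes 120 N, or if a joint passes its speed limit or range.

## Working session

There is one attempt and no reset: what is moved stays moved. The work goes in short steps, Python scripts to look and compute and a shell command to move; the robot and the scene stay as the last step left them, time stands still between calls to the robot, and variables do not carry over. Pictures are saved under pics/ and viewed, about 8 in all and at most 12, crops included, and the job is handed in when it is done.

```bash
ls; mkdir -p pics; python3 - <<'E'
from plant import r
import cv2,numpy as np
s=r.get_state();print({k:np.round(v,3).tolist() for k,v in s.items()})
a=r.snapshot("scene");b=r.snapshot("top")
for n,d in(("scene",a),("top",b)):
    np.savez(f"pics/{n}0.npz",**d);print(n,d["mtx"].round(1).tolist(),d["dist"],d["R"].round(3).tolist(),d["t"].round(3))
    cv2.imwrite(f"pics/{n}0.png",d["image"][...,::-1])
E
```

```text
pics
{'clock': 0.0, 'q': [-1.219, 0.69, -0.195, 1.566, 0.157, 0.902, -0.215], 'qd': [0.001, -0.0, -0.0, -0.001, 0.0, -0.002, -0.0], 'joint_torque': [0.0, -52.755, -1.267, -15.343, -0.053, 0.006, 0.0], 'tool_pos': [0.195, 0.593, 0.246], 'eef_rot': [0.81, 0.586, -0.001, 0.001], 'contact_force': [0.119, -0.425, -0.032], 'moment': [0.016, -0.006, -0.009], 'opening': 1.003}
scene [[426.7, 0.0, 280.0], [0.0, 426.7, 204.9], [0.0, 0.0, 1.0]] [-0.11599513  0.          0.          0.          0.        ] [[0.007, 1.0, -0.02], [0.68, -0.02, -0.733], [-0.734, -0.008, -0.68]] [-0.112 -0.274  1.362]
top [[494.7, 0.0, 283.6], [0.0, 494.7, 203.8], [0.0, 0.0, 1.0]] [0.04562712 0.         0.         0.         0.        ] [[0.007, -1.0, 0.005], [-0.98, -0.008, -0.199], [0.199, -0.003, -0.98]] [0.11  0.515 1.055]
```

View pics/scene0.png

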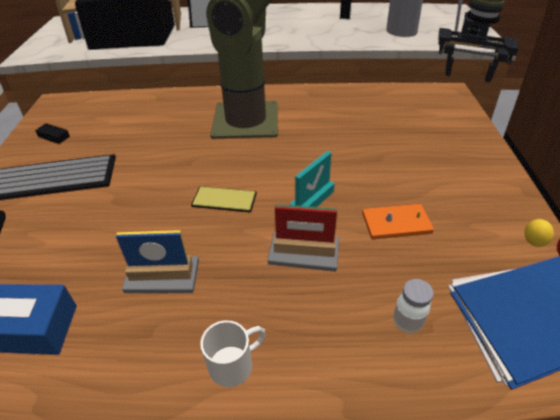

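View pics/top0.png

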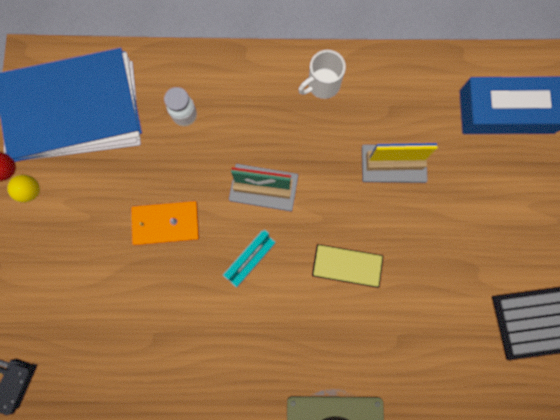

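The scene picture shows the red face on a grey stand at scene (305,235), which is (263,187) in the top view. Candidates:
- Red/green sign, top (262,183): red on the far side and green towards the robot, so this is the one meant.
- Turquoise look-alike, top (250,258): not meant.
- Blue/yellow sign, top (400,160): not to be touched.
- Orange stand, top (165,222): not meant. The grey stand under the red/green sign is the right one.

Next I measure, with an enlarged crop to confirm.

```bash
cat > h.py <<'E'
import numpy as np,cv2
def ray(d,px):
    p=cv2.undistortPoints(np.float64(px).reshape(-1,1,2),d["mtx"],d["dist"]).reshape(-1,2)
    v=np.c_[p,np.ones(len(p))]@d["R"]; return -d["R"].T@d["t"],v   # rows: R^T v
def plane(d,px,z):
    c,v=ray(d,px);return c+v*((z-c[2])/v[:,2])[:,None]
def tri(d1,p1,d2,p2):
    P=[d["R"] for d in(d1,d2)];u=[cv2.undistortPoints(np.float64(p).reshape(-1,1,2),d["mtx"],d["dist"]).reshape(-1,2).T for d,p in((d1,p1),(d2,p2))]
    X=cv2.triangulatePoints(*[np.c_[d["R"],d["t"]] for d in(d1,d2)],*u);return (X[:3]/X[3]).T
def comp(m,seed):
    n,l,s,c=cv2.connectedComponentsWithStats(m.astype(np.uint8));return max(range(1,n),key=lambda i:s[i,4]-50*np.hypot(*(c[i]-seed))) and l==max(range(1,n),key=lambda i:s[i,4]-50*np.hypot(*(c[i]-seed)))
E
python3 - <<'E'
from h import *
T=dict(np.load("pics/top0.npz"));S=dict(np.load("pics/scene0.npz"))
ct=cv2.resize(T["image"][155:220,220:310],None,fx=6,fy=6,interpolation=cv2.INTER_CUBIC)[:, :480]
cs=cv2.resize(S["image"][150:275,260:350],None,fx=4.4,fy=4.4,interpolation=cv2.INTER_CUBIC)
ct=cv2.resize(T["image"][160:215,225:303],None,fx=5,fy=5,interpolation=cv2.INTER_CUBIC)
h=max(ct.shape[0],cs.shape[0]);o=np.zeros((h,ct.shape[1]+cs.shape[1],3),np.uint8);o[:ct.shape[0],:ct.shape[1]]=ct;o[:cs.shape[0],ct.shape[1]:]=cs
print(o.shape);cv2.imwrite("pics/crop0.png",o[...,::-1])
E
```

```text
(550, 786, 3)
```

View pics/crop0.png

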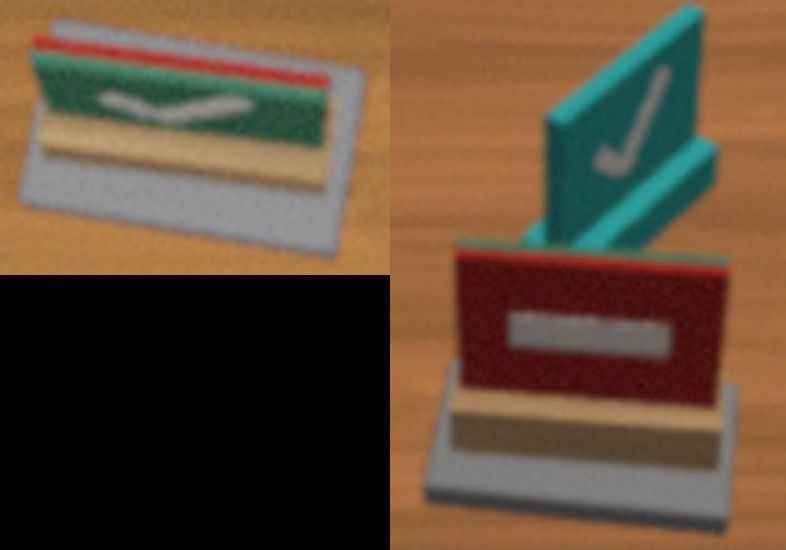

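The crop confirms it: red bar face to the visitors, green tick face to the robot, seated on the grey slab. The turquoise look-alike stands behind it towards the robot. Now I compute positions from the crop's corners.

```bash
python3 - <<'E'
from h import *
from plant import r
from scipy.spatial.transform import Rotation as Ro
T=dict(np.load("pics/top0.npz"));S=dict(np.load("pics/scene0.npz"))
ft=lambda p:(np.array(p,float)+.5)/5-.5+[225,160]
fs=lambda p:(np.array(p,float)-[390,0]+.5)/4.4-.5+[260,150]
t=tri(T,ft([[36,50],[328,86]]),S,fs([[458,247],[730,263]]));print("plate top ends",t.round(4),"mid",t.mean(0).round(4))
d=t[0]-t[1];print("yaw of +y-dir",np.degrees(np.arctan2(-d[0],d[1])),np.linalg.norm(d))
# slab, all four top-face corners far-left far-right near-right near-left; two views of the near-left/far ones
c=plane(T,ft([[58,18],[367,68],[335,255],[20,205]]),.016);print("slab",c.round(4),c.mean(0).round(4))
print([np.linalg.norm(c[i]-c[(i+1)%4]).round(4) for i in range(4)])
e=c[0]-c[1]+c[3]-c[2];print("yaw",np.degrees(np.arctan2(-e[0],e[1])))
q=plane(S,fs([[428,488],[725,516]]),.016);print("scene far slab corners (right,left)",q.round(4))
# turquoise top bar ends in top view
m=cv2.inRange(cv2.cvtColor(T["image"],cv2.COLOR_RGB2HSV),(80,120,60),(100,255,255));m[:, :200]=0;m[:,300:]=0;m[:220]=0
b=cv2.boxPoints(cv2.minAreaRect(cv2.findNonZero(m)));print("turq z=.1",plane(T,b,.1).round(3).tolist())
s=r.get_state();print(Ro.from_quat(s["eef_rot"]).as_matrix().round(4).tolist(),s["tool_pos"])
w=r.snapshot("wrist");print(w["T_tool_cam"].round(3).tolist())
E
```

```text
plate top ends [[0.5702 0.1613 0.1604]
 [0.5661 0.1629 0.1405]] mid [0.5682 0.1621 0.1505]
yaw of +y-dir -111.87006677189285 0.02036643309584907
slab [[0.6173 0.2254 0.016 ]
 [0.5943 0.0803 0.016 ]
 [0.5052 0.0949 0.016 ]
 [0.5275 0.2406 0.016 ]] [0.5611 0.1603 0.016 ]
[np.float64(0.1469), np.float64(0.0904), np.float64(0.1474), np.float64(0.0911)]
yaw -8.860041120224466
scene far slab corners (right,left) [[0.5975 0.083  0.016 ]
 [0.6186 0.2256 0.016 ]]
turq z=.1 [[0.353, 0.238, 0.1], [0.448, 0.157, 0.1], [0.424, 0.129, 0.1], [0.33, 0.21, 0.1]]
[[0.3124, 0.9499, -0.0004], [0.9499, -0.3124, -0.0016], [-0.0016, 0.0001, -1.0]] [0.1951725  0.59317096 0.24599319]
[[1.0, 0.001, -0.001, -0.001], [-0.001, 0.963, 0.27, -0.069], [0.001, -0.27, 0.963, -0.139], [0.0, 0.0, 0.0, 1.0]]
```

```bash
python3 - <<'E'
from h import *
T=dict(np.load("pics/top0.npz"));S=dict(np.load("pics/scene0.npz"))
ft=lambda p:(np.array(p,float)+.5)/5-.5+[225,160]
fs=lambda p:(np.array(p,float)-[390,0]+.5)/4.4-.5+[260,150]
t=tri(T,ft([[36,50],[328,86]]),S,fs([[730,263],[458,247]]));print("plate top ends",t.round(4),"mid",t.mean(0).round(4))
d=t[0]-t[1];print("yaw",np.degrees(np.arctan2(-d[0],d[1])),np.linalg.norm(d))
E
cat > st.py <<'E'
import sys,numpy as np
from plant import r
from scipy.spatial.transform import Rotation as Ro
# st.py x y z yaw_deg : turn/shift from measured pose, tool axes, to a straight-down pose with tool x at yaw
s=r.get_state();R=Ro.from_quat(s["eef_rot"])
print("clk",round(s["clock"],2),"q",s["q"].round(3),"pos",s["tool_pos"].round(4),"tcpx yaw",np.degrees(np.arctan2(*R.as_matrix()[[1,0],0])).round(2),"F",s["contact_force"].round(1),"op",round(s["opening"],3))
if len(sys.argv)>4:
    x,y,z,a=map(float,sys.argv[1:5]);G=Ro.from_euler("z",a,degrees=True)*Ro.from_euler("x",180,degrees=True)
    print("turn",(R.inv()*G).as_rotvec().round(4),"shift",R.inv().apply(np.array([x,y,z])-s["tool_pos"]).round(4))
E
python3 -m pendant '[[[0,0,-1.733],[-0.297,0.483,0],1],[[0,0,-1.733],[-0.297,0.483,0],1],[[0,0,-1.733],[-0.297,0.483,0],1],[[0,0,-1.733],[-0.297,0.483,0],1],[[0,0,-1.733],[-0.297,0.483,0],1],[[0,0,-1.733],[-0.297,0.483,0],1],[[0,0,-1.733],[-0.297,0.483,0],1],[[0,0,-1.733],[-0.297,0.483,0],1],[[0,0,-1.733],[-0.297,0.483,0],1],[[0,0,-1.733],[-0.297,0.483,0],1]]'
python3 st.py .561 .160 .247 171.1
```

```text
plate top ends [[0.5688 0.2235 0.1358]
 [0.5543 0.1007 0.1356]] mid [0.5616 0.1621 0.1357]
yaw -6.727718435050922 0.12367313922727576
clock: 1.15
tool_pos: [0.5191, 0.2098, 0.2466]
eef_rot: [0.19, 0.982, -0.0, -0.0]
contact_force: [0.6, 1.3, -0.6]
opening: 1.003
clk 1.15 q [-0.066  0.674 -0.686  1.75   0.525  0.909  1.782] pos [0.5191 0.2098 0.2466] tcpx yaw 158.07 F [ 0.6  1.3 -0.6] op 1.003
turn [-1.000e-04 -1.000e-04 -2.273e-01] shift [-0.0574 -0.0306 -0.0004]
```

```bash
python3 -m pendant '[[[0,0,-0.227],[-0.057,-0.031,0],1],[[0,0,-0.227],[-0.057,-0.031,0],1],[[0,0,-0.227],[-0.057,-0.031,0],1],[[0,0,-0.227],[-0.057,-0.031,0],1]]'
python3 st.py .561 .161 .247 171.1
python3 - <<'E'
from plant import r
import numpy as np,cv2
s=r.get_state();w=r.snapshot("wrist");np.savez("pics/w1.npz",pos=s["tool_pos"],rot=s["eef_rot"],**w);cv2.imwrite("pics/w1.png",w["image"][...,::-1])
E
```

```text
clock: 1.55
tool_pos: [0.5581, 0.1626, 0.2466]
eef_rot: [0.081, 0.997, 0.001, -0.001]
contact_force: [0.3, 0.6, -0.1]
opening: 1.001
clk 1.55 q [ 0.059  0.719 -0.751  1.684  0.573  0.972  2.077] pos [0.5581 0.1626 0.2466] tcpx yaw 170.68 F [ 0.3  0.6 -0.1] op 1.001
turn [ 0.0011 -0.0013 -0.0074] shift [-0.0031 -0.0011 -0.0004]
```

View pics/w1.png

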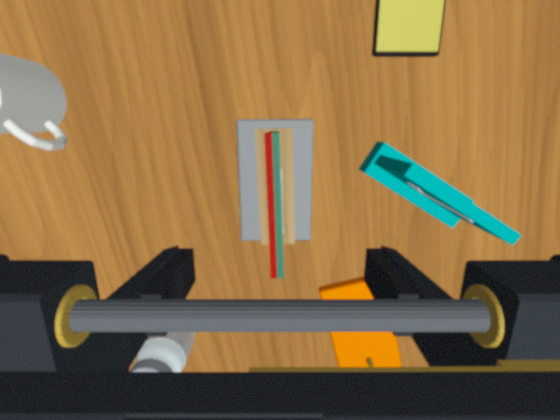

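The wrist picture shows the plate's top edge from (272,131) to (277,277), red left (visitors' side), green right. The slab corners are about (238,119), (313,119), (311,241) and (241,241), with the turquoise sign clear on the right.

```bash
cat >> h.py <<'E'
def wrist(f):
    from scipy.spatial.transform import Rotation as Ro
    w=dict(np.load(f));M=np.eye(4);M[:3,:3]=Ro.from_quat(w["rot"]).as_matrix();M[:3,3]=w["pos"]
    I=np.linalg.inv(M@w["T_tool_cam"]);w["R"]=I[:3,:3];w["t"]=I[:3,3];return w
E
python3 - <<'E'
from h import *
w=wrist("pics/w1.npz");im=w["image"]
h=cv2.cvtColor(im,cv2.COLOR_RGB2HSV)
for n,lo,hi in(("red",(0,150,60),(6,255,255)),("green",(65,80,40),(83,255,255)),("grey",(95,10,90),(125,70,200))):
    m=cv2.inRange(h,lo,hi);m[:100]=0;m[290:]=0;m[:,:225]=0;m[:,330:]=0
    y,x=np.nonzero(m);print(n,len(x),[(int(k),int(x[y==k].min()),int(x[y==k].max())) for k in(125,140,200,238,260,275) if (y==k).any()],y.min(),y.max())
p=plane(w,[[272,131],[277,277.5]],.136);print("plate",p.round(4).tolist(),p.mean(0).round(4),np.linalg.norm(p[0]-p[1]))
c=plane(w,[[238,119],[313,119],[311,240.5],[241,241]],.016);print(c.round(4).tolist(),c.mean(0).round(4))
for a,b in((p[1],p[0]),(c[3],c[0]),(c[2],c[1])):d=a-b;print(np.degrees(np.arctan2(-d[0],d[1])),np.linalg.norm(d))
E
```

```text
red 839 [(140, 265, 270), (200, 268, 273), (238, 270, 274), (260, 271, 275), (275, 271, 276)] 132 277
green 678 [(140, 273, 278), (200, 276, 279), (238, 277, 281), (260, 278, 281), (275, 279, 282)] 133 276
grey 1915 [(125, 239, 311), (140, 242, 302), (200, 241, 304), (238, 244, 301)] 121 238
plate [[0.5533, 0.0966, 0.136], [0.5701, 0.2225, 0.136]] [0.5617 0.1595 0.136 ] 0.12696798083720365
[[0.5927, 0.0784, 0.016], [0.5075, 0.0923, 0.016], [0.5298, 0.2397, 0.016], [0.6184, 0.226, 0.016]] [0.5621 0.1591 0.016 ]
-7.626855852704883 0.12696798083720365
-9.869086834532881 0.14978939588932128
-8.589623103423722 0.14909016948665996
```

```bash
python3 st.py .562 .160 .097 171.2
```

```text
clk 1.6 q [ 0.058  0.718 -0.751  1.684  0.573  0.972  2.078] pos [0.5578 0.1635 0.2469] tcpx yaw 170.81 F [-0.4 -0.3  0.2] op 1.002
turn [ 0.0012 -0.001  -0.0069] shift [-0.0049 -0.003   0.1499]
```

```bash
python3 -m pendant '[[[0,0,-0.007],[-0.005,-0.003,0.04],1],[[0,0,-0.007],[-0.005,-0.003,0.08],1],[[0,0,-0.007],[-0.005,-0.003,0.11],1],[[0,0,-0.007],[-0.005,-0.003,0.13],1],[[0,0,-0.007],[-0.005,-0.003,0.15],1],[[0,0,-0.007],[-0.005,-0.003,0.15],1],[[0,0,-0.007],[-0.005,-0.003,0.15],1]]' && python3 st.py .562 .160 .097 171.2
```

```text
clock: 2.3
tool_pos: [0.5628, 0.1598, 0.0974]
eef_rot: [0.076, 0.997, 0.0, -0.0]
contact_force: [-0.4, 0.4, -0.6]
opening: 0.998
clk 2.3 q [-0.017  0.911 -0.604  1.79   0.775  0.694  1.927] pos [0.5628 0.1598 0.0974] tcpx yaw 171.28 F [-0.4  0.4 -0.6] op 0.998
turn [ 0.0008 -0.0002  0.0014] shift [0.0008 0.0001 0.0004]
```

```bash
python3 -m pendant '[[[0,0,0],[0,0,0],0.5],[[0,0,0],[0,0,0],0.25],[[0,0,0],[0,0,0],0.1],[[0,0,0],[0,0,0],0.1],[[0,0,0],[0,0,0],0.08],[[0,0,0],[0,0,0],0.05],[[0,0,0],[0,0,0],0],[[0,0,0],[0,0,0],0],[[0,0,0],[0,0,0],0],[[0,0,0],[0,0,0],0]]' 30 && python3 st.py
```

```text
clock: 3.3
tool_pos: [0.5633, 0.1578, 0.0966]
eef_rot: [0.077, 0.997, -0.0, -0.0]
contact_force: [0.5, -0.4, -2.4]
opening: 0.135
clk 3.3 q [-0.015  0.912 -0.602  1.79   0.776  0.694  1.928] pos [0.5633 0.1578 0.0966] tcpx yaw 171.15 F [ 0.5 -0.4 -2.4] op 0.135
```

```bash
python3 -m pendant '[[[0,0,0],[0,0,-0.01],0],[[0,0,0],[0,0,-0.02],0],[[0,0,0],[0,0,-0.03],0],[[0,0,0],[0,0,-0.045],0],[[0,0,0],[0,0,-0.065],0],[[0,0,0],[0,0,-0.09],0],[[0,0,0],[0,0,-0.115],0],[[0,0,0],[0,0,-0.13],0],[[0,0,0],[0,0,-0.13],0],[[0,0,0],[0,0,-0.13],0]]' && python3 st.py .562 .160 .227 -8.8
```

```text
clock: 4.3
tool_pos: [0.5632, 0.1574, 0.2265]
eef_rot: [0.077, 0.997, -0.0, -0.0]
contact_force: [-0.3, 0.1, -3.2]
opening: 0.133
clk 4.3 q [ 0.059  0.746 -0.736  1.696  0.6    0.939  2.075] pos [0.5632 0.1574 0.2265] tcpx yaw 171.14 F [-0.3  0.1 -3.2] op 0.133
turn [-3.0000e-04  9.0000e-04  3.1405e+00] shift [ 0.0016  0.0024 -0.0005]
```

```bash
python3 -m pendant '[[[0,0,0.1],[0,0,0],0],[[0,0,0.22],[0,0,0],0],[[0,0,0.36],[0,0,0],0],[[0,0,0.5],[0,0,0],0],[[0,0,0.64],[0,0,0],0],[[0,0,0.78],[0,0,0],0],[[0,0,0.92],[0,0,0],0],[[0,0,1.06],[0,0,0],0],[[0,0,1.2],[0,0,0],0],[[0,0,1.34],[0,0,0],0]]' && python3 st.py .562 .160 .227 -8.8
```

```text
clock: 5.3
tool_pos: [0.5625, 0.1574, 0.225]
eef_rot: [0.682, 0.732, -0.002, -0.001]
contact_force: [-0.6, -1.0, -3.1]
opening: 0.132
clk 5.3 q [-0.142  0.677 -0.361  1.708  0.308  0.816  0.998] pos [0.5625 0.1574 0.225 ] tcpx yaw 94.05 F [-0.6 -1.  -3.1] op 0.132
turn [-1.4000e-03  3.6000e-03  1.7951e+00] shift [ 0.0027 -0.0003 -0.002 ]
```

```bash
python3 -m pendant '[[[0,0,0.14],[0,0,0],0],[[0,0,0.28],[0,0,0],0],[[0,0,0.42],[0,0,0],0],[[0,0,0.56],[0,0,0],0],[[0,0,0.7],[0,0,0],0],[[0,0,0.84],[0,0,0],0],[[0,0,0.98],[0,0,0],0],[[0,0,1.12],[0,0,0],0],[[0,0,1.26],[0,0,0],0],[[0,0,1.4],[0,0,0],0]]' && python3 st.py .562 .160 .227 -8.8
```

```text
clock: 6.3
tool_pos: [0.5624, 0.1576, 0.2251]
eef_rot: [0.993, 0.12, -0.002, 0.0]
contact_force: [0.4, 0.6, -2.7]
opening: 0.132
clk 6.3 q [-0.381  0.66   0.049  1.721 -0.043  0.765 -0.069] pos [0.5624 0.1576 0.2251] tcpx yaw 13.84 F [ 0.4  0.6 -2.7] op 0.132
turn [0.0012 0.0032 0.3951] shift [ 0.0002 -0.0025 -0.0019]
```

```bash
python3 -m pendant '[[[0,0,0.14],[0,0,0],0],[[0,0,0.28],[0,0,0],0],[[0,0,0.37],[0,0,0],0],[[0.001,0.003,0.395],[0,0,0],0],[[0.001,0.003,0.395],[0,0,0],0],[[0.001,0.003,0.395],[0,0,0],0],[[0.001,0.003,0.395],[0,0,0],0]]' && python3 st.py .562 .160 .227 -8.8
python3 - <<'E'
from h import *
from plant import r
s=r.get_state();w=r.snapshot("wrist");np.savez("pics/w2.npz",pos=s["tool_pos"],rot=s["eef_rot"],**w)
T=r.snapshot("top");np.savez("pics/top2.npz",**T);S=r.snapshot("scene");np.savez("pics/scene2.npz",**S)
cs=cv2.resize(S["image"][130:280,235:365],None,fx=3,fy=3,interpolation=cv2.INTER_CUBIC)
ct=cv2.resize(w["image"],(400,300));o=np.zeros((450,790,3),np.uint8);o[:,:390]=cs;o[:300,390:]=ct;cv2.imwrite("pics/c2.png",o[...,::-1])
E
```

```text
clock: 7.0
tool_pos: [0.5633, 0.1577, 0.2265]
eef_rot: [0.997, -0.073, 0.001, -0.001]
contact_force: [0.1, 0.7, -2.4]
opening: 0.132
clk 7.0 q [-0.447  0.663  0.164  1.726 -0.147  0.761 -0.358] pos [0.5633 0.1577 0.2265] tcpx yaw -8.42 F [ 0.1  0.7 -2.4] op 0.132
turn [-0.0015 -0.0022  0.0066] shift [-0.0017 -0.0021 -0.0005]
```

View pics/c2.png

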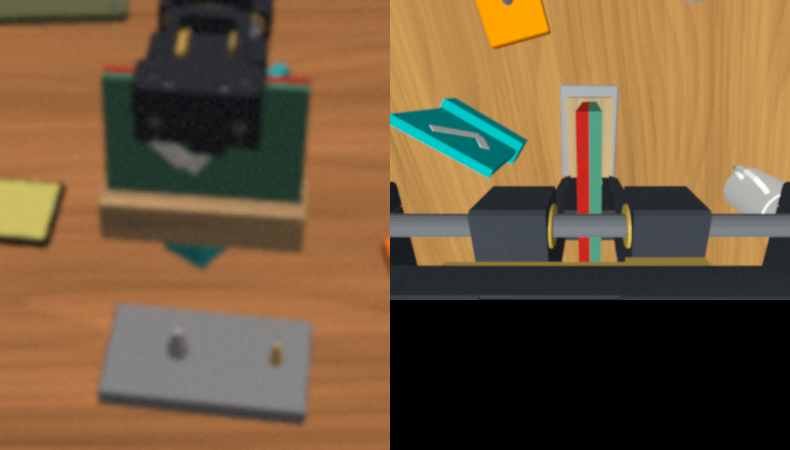

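The scene crop shows the sign lifted with its green face to the visitors. The bare slab has steel and brass pins at crop (177,345) and (276,353), and the foot's lower front edge runs from (101,238) to (302,250). The wrist half shows the plate aligned over the slab.

```bash
python3 - <<'E'
from h import *
S=dict(np.load("pics/scene2.npz"));w=wrist("pics/w2.npz")
f=lambda p:(np.array(p,float)+.5)/3-.5+[235,130]
c=plane(S,f([[117,304],[312,321],[304,411],[100,393]]),.016);print("slab",c.round(4).tolist(),c.mean(0).round(4))
d=c[1]-c[0]+c[2]-c[3];ya=np.degrees(np.arctan2(-d[0],d[1]));print("yaw",ya,[np.linalg.norm(c[i]-c[(i+1)%4]).round(4) for i in range(4)])
b=plane(S,f([[177,357],[276,364]]),.016);print("pin bases",b.round(4).tolist())
k=plane(S,f([[101,237],[302,249]]),.146);d=k[1]-k[0];y2=np.degrees(np.arctan2(-d[0],d[1]));print("foot",k.round(4).tolist(),y2,np.linalg.norm(d))
a=np.radians(-8.6);print("sign origin",(k.mean(0)-.02*np.array([np.cos(a),np.sin(a),0])).round(4))
u=plane(S,f([[100,208],[303,221]]),.176);print("foot top edge",u.round(4).tolist(), (u.mean(0)-.02*np.array([np.cos(a),np.sin(a),0])).round(4))
# wrist: far plate end top (z .266) and slab far corners
h=cv2.cvtColor(w["image"],cv2.COLOR_RGB2HSV);m=cv2.inRange(h,(0,150,60),(6,255,255))|cv2.inRange(h,(65,80,40),(83,255,255));m[:, :240]=0;m[:,320:]=0;y,x=np.nonzero(m)
print([(int(q),int(x[y==q].min()),int(x[y==q].max())) for q in (145,150,155,160,180,220) if (y==q).any()],y.min())
E
```

```text
slab [[0.5105, 0.0943, 0.016], [0.5321, 0.2409, 0.016], [0.618, 0.2261, 0.016], [0.5979, 0.0825, 0.016]] [0.5646 0.161  0.016 ]
yaw -8.186844367238598 [np.float64(0.1481), np.float64(0.0872), np.float64(0.145), np.float64(0.0883)]
pin bases [[0.5652, 0.1384, 0.016], [0.5739, 0.2102, 0.016]]
foot [[0.5736, 0.088, 0.146], [0.5887, 0.2186, 0.146]] -6.581384336516622 0.1314762403352395
sign origin [0.5614 0.1563 0.146 ]
foot top edge [[0.5785, 0.0885, 0.176], [0.5944, 0.2166, 0.176]] [0.5667 0.1555 0.176 ]
[(145, 269, 288), (150, 265, 291), (155, 261, 294), (160, 260, 295), (180, 261, 295), (220, 262, 295)] 143
```

```bash
python3 -m pendant '[[[0,0,0.007],[-0.003,-0.004,0.02],0],[[0,0,0.007],[-0.003,-0.004,0.05],0],[[0,0,0.007],[-0.003,-0.004,0.075],0],[[0,0,0.007],[-0.003,-0.004,0.095],0],[[0,0,0.007],[-0.003,-0.004,0.1],0],[[0,0,0.007],[-0.003,-0.004,0.1],0],[[0,0,0.007],[-0.003,-0.004,0.1],0]]' && python3 st.py .561 .162 .0966 -8.8
python3 - <<'E'
from h import *
from plant import r
s=r.get_state();w=r.snapshot("wrist");np.savez("pics/w3.npz",pos=s["tool_pos"],rot=s["eef_rot"],**w)
S=r.snapshot("scene");np.savez("pics/scene3.npz",**S)
cs=cv2.resize(S["image"][160:280,250:360],None,fx=4,fy=4,interpolation=cv2.INTER_CUBIC);T=r.snapshot("top");np.savez("pics/top3.npz",**T)
ct=cv2.resize(T["image"][155:220,225:305],None,fx=4,fy=4,interpolation=cv2.INTER_CUBIC)
o=np.zeros((480,760,3),np.uint8);o[:,:440]=cs;o[:260,440:]=ct;cv2.imwrite("pics/c3.png",o[...,::-1])
E
```

```text
clock: 7.85
tool_pos: [0.5623, 0.1625, 0.1277]
eef_rot: [0.997, -0.077, 0.002, -0.001]
contact_force: [-0.1, 0.3, -2.2]
opening: 0.131
clk 7.85 q [-0.433  0.803  0.126  1.803 -0.177  0.541 -0.348] pos [0.5623 0.1625 0.1277] tcpx yaw -8.89 F [-0.1  0.3 -2.2] op 0.131
turn [-0.0025 -0.0045 -0.0015] shift [-0.0013  0.0007  0.0311]
```

View pics/c3.png

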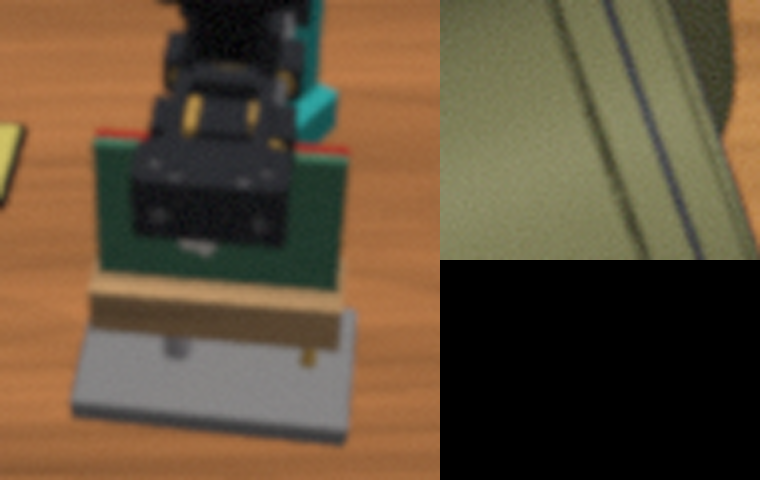

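The sign hovers above the pins, with its foot's lower front edge at crop (90,327)–(338,348) and the pins visible beneath at (177,350) and (308,357). The top view is blocked by the arm.

```bash
python3 - <<'E'
from h import *
S=dict(np.load("pics/scene3.npz"));f=lambda p:(np.array(p,float)+.5)/4-.5+[250,160]
a=np.radians(-8.8);X=np.array([np.cos(a),np.sin(a),0]);
k=plane(S,f([[90,327],[338,348]]),.047);d=k[1]-k[0];print("foot",k.round(4).tolist(),np.degrees(np.arctan2(-d[0],d[1])),"org",(k.mean(0)-.02*X).round(4))
c=plane(S,f([[73,404],[345,430]]),.016);d=c[1]-c[0];print("slab",np.degrees(np.arctan2(-d[0],d[1])),"org",(c.mean(0)-.045*X).round(4))
E
```

```text
foot [[0.5706, 0.0922, 0.047], [0.589, 0.2229, 0.047]] -8.023633232821524 org [0.5601 0.1606 0.047 ]
slab -8.492615163544514 org [0.5641 0.1609 0.016 ]
```

```bash
python3 -m pendant '[[[0,0,0],[0.0015,0,0.004],0],[[0,0,0],[0.0015,0,0.008],0],[[0,0,0],[0.0015,0,0.012],0],[[0,0,0],[0.0015,0,0.016],0],[[0,0,0],[0.0015,0,0.02],0],[[0,0,0],[0.0015,0,0.02],0]]' && python3 st.py .562 .162 .0966 -8.8
```

```text
clock: 8.6
tool_pos: [0.5625, 0.162, 0.106]
eef_rot: [0.997, -0.077, 0.001, -0.0]
contact_force: [0.0, -0.4, -2.3]
opening: 0.138
clk 8.6 q [-0.426  0.838  0.117  1.81  -0.182  0.502 -0.343] pos [0.5625 0.162  0.106 ] tcpx yaw -8.88 F [ 0.  -0.4 -2.3] op 0.138
turn [-0.0011 -0.0014 -0.0013] shift [-0.0005  0.0001  0.0094]
```

No contact force, so the pins are in the sockets; going the rest of the way.

```bash
python3 -m pendant '[[[0,0,0],[0,0,0.003],0],[[0,0,0],[0,0,0.006],0],[[0,0,0],[0,0,0.0085],0],[[0,0,0],[0,0,0.0095],0],[[0,0,0],[0,0,0.0105],0],[[0,0,0],[0,0,0.0105],0]]' && python3 st.py .562 .162 .0966 -8.8
```

```text
clock: 9.2
tool_pos: [0.563, 0.1622, 0.0965]
eef_rot: [0.997, -0.077, 0.001, -0.001]
contact_force: [-0.6, 0.1, -0.0]
opening: 0.137
clk 9.2 q [-0.423  0.854  0.113  1.813 -0.184  0.482 -0.341] pos [0.563  0.1622 0.0965] tcpx yaw -8.88 F [-0.6  0.1 -0. ] op 0.137
turn [-0.0017 -0.0028 -0.0015] shift [-0.001   0.0003 -0.0001]
```

Fz went from -2.3 to 0, so the weight is on the stand. A slight press, then release and rise.

```bash
python3 -m pendant '[[[0,0,0],[0,0,0.001],0],[[0,0,0],[0,0,0.001],0],[[0,0,0],[0,0,0.001],0]]' && python3 -m pendant '[[[0,0,0],[0,0,0],0.3],[[0,0,0],[0,0,0],0.6],[[0,0,0],[0,0,0],0.8],[[0,0,0],[0,0,0],0.9],[[0,0,0],[0,0,0],0.9],[[0,0,0],[0,0,0],0.9],[[0,0,0],[0,0,0],0.9],[[0,0,0],[0,0,0],0.9]]' && python3 -m pendant '[[[0,0,0],[0,0,-0.02],0.9],[[0,0,0],[0,0,-0.05],0.9],[[0,0,0],[0,0,-0.08],0.9],[[0,0,0],[0,0,-0.12],0.9],[[0,0,0],[0,0,-0.16],0.9],[[0,0,0],[0,0,-0.16],0.9],[[0,0,0],[0,0,-0.16],0.9]]' && python3 st.py .35 .45 .26 -8.8
```

```text
clock: 9.5
tool_pos: [0.5631, 0.1622, 0.0964]
eef_rot: [0.997, -0.077, 0.002, -0.001]
contact_force: [-1.7, 0.3, 7.9]
opening: 0.137
clock: 10.3
tool_pos: [0.563, 0.1622, 0.0952]
eef_rot: [0.997, -0.077, 0.001, -0.001]
contact_force: [-0.4, -0.5, 0.6]
opening: 0.837
clock: 11.0
tool_pos: [0.5627, 0.1621, 0.2559]
eef_rot: [0.997, -0.077, 0.002, -0.001]
contact_force: [0.1, 0.3, -0.3]
opening: 0.897
clk 11.0 q [-0.464  0.627  0.18   1.695 -0.144  0.828 -0.376] pos [0.5627 0.1621 0.2559] tcpx yaw -8.88 F [ 0.1  0.3 -0.3] op 0.897
turn [-0.0026 -0.0042 -0.0013] shift [-0.2546 -0.2517 -0.0045]
```

```bash
python3 -m pendant '[[[0,0,0],[-0.25,-0.25,0],0.9],[[0,0,0],[-0.25,-0.25,0],0.9],[[0,0,0],[-0.25,-0.25,0],0.9],[[0,0,0],[-0.25,-0.25,0],0.9],[[0,0,0],[-0.25,-0.25,0],0.9],[[0,0,0],[-0.25,-0.25,0],0.9],[[0,0,0],[-0.25,-0.25,0],0.9],[[0,0,0],[-0.25,-0.25,0],0.9],[[0,0,0],[-0.25,-0.25,0],0.9]]'
python3 - <<'E'
from h import *
from plant import r
S=r.snapshot("scene");np.savez("pics/scene4.npz",**S);T=r.snapshot("top");np.savez("pics/top4.npz",**T)
cs=cv2.resize(S["image"][150:275,260:350],None,fx=4.4,fy=4.4,interpolation=cv2.INTER_CUBIC)
ct=cv2.resize(T["image"][160:215,225:303],None,fx=5,fy=5,interpolation=cv2.INTER_CUBIC)
o=np.zeros((550,786,3),np.uint8);o[:ct.shape[0],:390]=ct;o[:,390:]=cs
o[290:520,:390]=cv2.resize(S["image"],(390,230));cv2.imwrite("pics/c4.png",o[...,::-1])
a=np.load("pics/scene0.npz")["image"].astype(int)-S["image"];print("diff at other sign",np.abs(a[225:295,115:205]).mean(),"turq",np.abs(a[155:205,295:335]).mean())
E
```

```text
clock: 11.9
tool_pos: [0.3519, 0.4482, 0.2531]
eef_rot: [0.997, -0.075, 0.0, 0.001]
contact_force: [0.3, -0.6, 0.5]
opening: 0.898
diff at other sign 1.7546031746031745 turq 1.7926666666666666
```

View pics/c4.png

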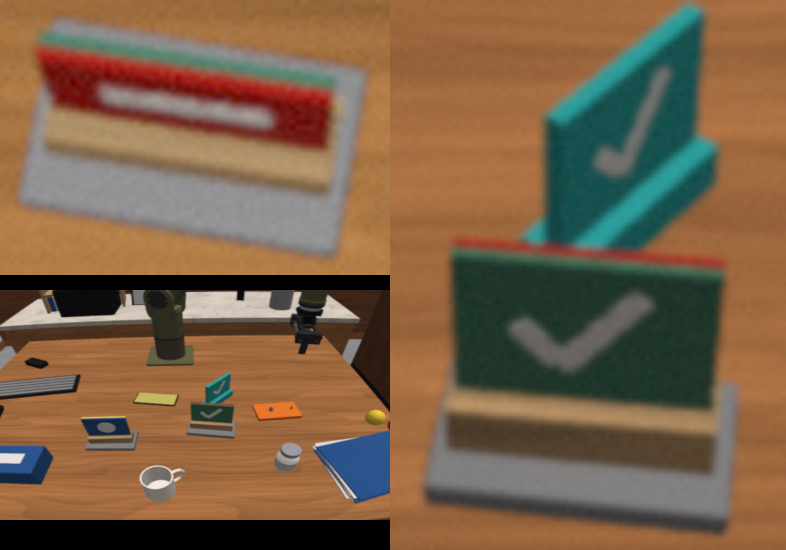

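The green tick faces the visitors, and the foot stands flush on the slab with no gap. The plate's top edge is at top crop (40,42)–(333,88) and scene crop (453,245)–(724,263). I check the height, then hand in.

```bash
python3 - <<'E'
from h import *
from plant import r
T=dict(np.load("pics/top4.npz"));S=dict(np.load("pics/scene4.npz"))
ft=lambda p:(np.array(p,float)+.5)/5-.5+[225,160]
fs=lambda p:(np.array(p,float)-[390,0]+.5)/4.4-.5+[260,150]
t=tri(T,ft([[41,46],[333,86]]),S,fs([[724,263],[453,246]]));d=t[0]-t[1]
print(t.round(4),t.mean(0).round(4),np.degrees(np.arctan2(-d[0],d[1])))
z=t.mean(0)[2]
if abs(z-.136)<.004: r.finish_job();print("handed in")
E
```

```text
[[0.5702 0.221  0.1371]
 [0.5542 0.0985 0.1361]] [0.5622 0.1597 0.1366] -7.424185422175421
the job is handed in; nothing more can be done
handed in
```

The sign is back on the two pins of its own grey stand with the green face towards the visitors. I handed the job in at about 12 s; no verdict comes back.

I pinched the plate, lifted it 130 mm and turned it half round in one grasp. After a 4–5 mm sideways correction I lowered it onto the pins, let go and moved the arm clear.

**Last checks:**
- **Seated:** the plate's top measures 136.6 mm high, against 135.7 mm before the move and 136 mm expected when home. The weight came off the gripper at the same height it was picked up from, and a light press met about 8 N.
- **Position:** the plate's centre is at (0.562, 0.160), which agrees with the stand's centre to about 2 mm.
- **Other items:** the pictures of the blue-and-yellow sign and the turquoise look-alike are unchanged apart from image noise.

**Disagreement:** the scene camera put the stand's centre 2–3 mm further out in x than the top and wrist cameras did. I aimed between the two, which was within the 4 mm play, and the sign went down without resistance. Nothing failed.

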